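Shut the tea box and park it against the condiment tray

ROBOT

A 6-joint arm with a two-finger parallel gripper is mounted at the origin on a cart in front of the work surface, level with it; the furniture and walls round the work are solid. World frame = base frame: x ahead of the robot, y to its left, z up, the work surface at z = 0. Lengths are in m, angles in rad, forces in N, time in s.
With the tool pointing down it reaches from about 0.375 to 0.9 m from the base axis. Payload 3.1 kg.
Tool frame: the origin (TCP) lies at the very end of the fingers, on their centre line; the grasp point (between the pads) lies 19 mm behind it; z points along the fingers, y is the line along which they close (so a half turn about z gives the same grasp; the last joint's range is limited). The gripper opens to 85 mm and grips with 20 to 120 N. Pads are 22 mm wide; open, the fingers measure 114 mm over their backs; the gripper's body (76 mm by 85 mm) begins 54 mm behind the grasp point. The pads swing forward as they close: fully open they stand 13 mm farther back than shut.
Start: joints at [-1.526, 0.527, 1.433, -0, 1.181, -0.178], TCP at [0.138, -0.61, 0.231] pointing down, gripper open.
Joint ranges: [-3.08, 3.08], [-0.75, 2.2], [0.22, 2.44], [-1.43, 4.57], [0, 2.65], [-2.85, 2.85]. Speed limits (rad/s): [2.79, 2.79, 3.14, 3.14, 3.14, 3.14].

INTERFACE

Orientations are given as a unit quaternion [x, y, z, w].
In Python, from station import manip, vision gives the robot as it stands.
- The arm moves only by the tool drive_tool, never from a script. Its argument "deltas" is a list that holds one entry, the list of rows, each a list of 4 numbers: the shift along the tool's x, y, z in mm, then the turn about the tool's z in rad. A call has 1 to 5 rows; each row is the pose to reach, as a shift and turn from the pose commanded when the call began, along the tool's axes at that moment; what a row does not reach only later rows make up. A row lasts 1/12 s, in which the tool goes at most 41.7 mm and 7.16 degrees, less where a joint would pass 70% of its speed; a pose out of reach is approached as far as the arm can. A call with a gripper value outside its range is refused whole. "jaw" is the finger opening in mm, from 0 to 85.4, set as the call begins (left out, the last holds). The fingers move at their own pace and stop on an object; "force" is the grip in N (left out, the last holds). Time passes only in rows, so rows that repeat a pose let the fingers close. It gives the time, the measured TCP pose, the force, the opening and the grip force at its end, in the units of the state.
- manip.sense(): the state, without advancing time (a new reading comes with each control period).
- vision.snapshot(name): name is "scene" or "side" or "wrist"; returns the picture (384x512x3 uint8, red, green, blue); there is no depth.
- vision.camera_model(name): a dict with "camera_matrix" (3x3 intrinsics, pixels), "rvec" (rotation vector, rad) and "tvec" (3), from world to camera coordinates, as OpenCV has them. Camera axes: x right, y down, z forward; pixel columns grow to the right and rows downward; lengths in m; the calibration is good to about 2 mm. A picture is of the moment at which its call begins: read the wrist's pose just before it. camera_model takes no time and is no camera call; for the wrist camera it gives the pose at the moment of the call.
- manip.sign_off(): hands the job in; it is judged then, once.
The state is a dict: "t": time; "q": joint angles; "qd": joint speeds; "tau": joint torques, N m; "tcp_pos": TCP position; "tool_rot": TCP orientation; "force": force on the tool from outside, world axes, zero at the start; "ft_torque": the same for the moment, N m; "finger_gap": opening from 0.0 (shut) to 1.0 (fully open); "gripper_force": force on a finger pad.
Only numpy, scipy, OpenCV 4.12 (cv2) and the standard library are available. Lean on these libraries where they do the work, as an engineer would, in place of code of your own. Each camera call takes 0.05 s, during which the arm holds its last target. There are 200 camera calls.

TASK

Lower the hinged lid of the wooden tea box gently, without letting it slam, and press its front edge down until the catch snaps and the lid stays fully shut. Then slide the shut box back over the worktop until its back face lies flush along the straight front of the wooden condiment tray, not hanging past the tray's ends. Keep the box standing on the worktop, do not force it, and leave the jars, the lemon and the tomato where they are.

Things in the scene. Friction and masses are not known exactly. Their poses are not given: they have to be found in the camera images.
- box: plain wooden box with a hinged lid, 130 mm deep (x), 190 mm wide (y), 85 mm high without the lid, loose, about 0.9 kg with the tea carton in it. Origin: centre of its underside; x points from its front (with the catch, towards the robot) to its back (hinge side), z up. Walls 8 mm. The lid's board is 130 x 190 x 12 mm and, shut, lies 87 to 99 mm above the worktop
- lid (a joint): angle of the box's lid, rad: 0 shut, grows as it opens upward; 1.57 is upright, at the start it leans a little past upright, away from the robot. A stiff hinge: it stays where it is left and takes 0.05 to 0.25 N m to move. Unlatched on the roller it reads about 0.09
- lid_hinge (a point): middle of the lid's hinge line, in the box's frame at x +60 mm, z +85 mm; the line runs along the box's y
- lid_tongue (a point): lower end of the steel tongue in the middle of the lid's front edge, 36 mm wide. Lid shut, it stands out 20 mm from the box's front face, 53 to 92 mm above the worktop; a bar inside it must snap past a spring roller on the box's front: 7 to 10 N on the lid's front edge. Until then the lid stands on the roller, some 12 mm ajar at the front
- lid_front (a point): middle of the lid's front edge on its outer (upper) face: 115 mm from the hinge line along the lid and 14 mm out from it (the edge itself is 10 mm farther along)
- box_back_left (a point): point on the box's flat back face at its left (+y) rear corner, 20 mm above its underside, 90 mm from the middle
- box_back_right (a point): the same at the right (-y) rear corner
- tray: low open wooden condiment tray screwed to the worktop, 100 mm deep (x), 360 mm wide (y), 40 mm high, jars standing in it. Origin: centre of its underside; x points away from the robot
- tray_front (a point): middle of the tray's straight front face, 20 mm above the worktop (x -50 mm in the tray's frame); axes as the tray's
- spice_0: round spice jar, 46 mm across, 106 mm high, green cap, standing in the tray; leave alone; origin at the centre of its underside
- spice_1: round spice jar, 46 mm across, 106 mm high, green cap, standing in the tray; leave alone; origin at the centre of its underside
- jam_jar: round glass jam jar, 68 mm across, 84 mm high, standing in the tray; leave alone; origin at the centre of its underside
- salt_shaker: salt shaker, 44 mm across, 90 mm high, standing in the tray; leave alone; origin at the centre of its underside
- lemon: lemon, 75 mm long, 53 mm high, lying on the worktop to the right; leave alone
- tomato: tomato, 64 mm across, standing on the worktop to the left; leave alone
There are look-alikes about, which are no part of the job. Of the things shaped like the box, the wooden one is meant.

How it is judged:
On the way, in this order (a step that is already met when the one before it is completed fails the run):
1. the lid is shut and the catch has snapped (value of joint lid below 0.022 rad), for 0.2 s.
2. the shut box stands flush along the tray's front (value of joint lid below 0.022 rad and x of box_back_left in the frame of tray_front between -0.005 and 0.005 m and x of box_back_right in the frame of tray_front between -0.005 and 0.005 m), for 0.2 s.
At the end, for the whole second after the job is handed in: The lid is shut past its catch (joint below 0.022 rad), the box stands upright (within 0.05 rad) and at rest, both its rear corners lie within 5 mm of the tray's front face and neither is past the tray's ends by more than 5 mm (all of step 2 and y of box_back_left in the frame of tray_front below 0.18 m and y of box_back_right in the frame of tray_front above -0.18 m and angle between box's own z axis and vertical below 0.05 rad and linear speed of box below 0.01 m/s); the robot touches nothing.
It fails at once if the lid slams: it turns faster than 3 rad/s while more than 0.12 rad open (velocity of joint lid below -3 rad/s and value of joint lid above 0.12 rad).
It fails at once if the box is tipped by more than 0.2 rad (angle between box's own z axis and vertical above 0.2 rad).
It fails at once if the robot presses the box or its lid with more than 40 N (contact force between any of the arm, the fingers and box above 40 N).
It fails at once if a jar, the salt shaker, the lemon or the tomato is moved by more than 25 mm (distance of any of spice_0, spice_1, jam_jar, salt_shaker, lemon, tomato from where it was at the start of the episode above 0.025 m).
It also fails if it takes over 64 s, if anything falls off the work surface, if the arm or the gripper's body presses on something with over 40 N, if the wrist force passes 120 N, or if a joint passes its speed limit or range.

## Working session

There is one attempt and no reset: what is moved stays moved. The work goes in short steps, Python scripts to look and compute and a tool call to move; the robot and the scene stay as the last step left them, time stands still between calls to the robot, and variables do not carry over. Pictures are saved under pics/ and viewed, at most 10 in all, crops included, and the job is handed in when it is done.

Besides the shell and the picture viewer there is one more tool, called after "Call:" in YAML: its name, and indented under it one key for each argument. drive_tool: Moves the arm, as the interface text tells. Its arguments: {"type":"object","properties":{"deltas":{"type":"array"},"jaw":{"type":"number"},"force":{"type":"number"}},"required":["deltas"]}

```bash
mkdir -p pics; cat > h.py <<'E'
import numpy as np, cv2
from station import manip, vision
def cam(n):
    m=vision.camera_model(n); K=np.array(m["camera_matrix"],float);R=cv2.Rodrigues(np.array(m["rvec"],float))[0];t=np.array(m["tvec"],float).ravel()
    return K,R,t
def ray(n,uv,c=None):
    K,R,t=c or cam(n); d=R.T@np.linalg.inv(K)@np.array([uv[0],uv[1],1.]); return -R.T@t,d/np.linalg.norm(d)
def onz(n,uv,z,c=None):
    o,d=ray(n,uv,c); return o+d*(z-o[2])/d[2]
def tri(a,ua,b,ub):
    o,d=ray(a,ua);p,e=ray(b,ub);s=np.linalg.lstsq(np.c_[d,-e],p-o,rcond=None)[0];x,y=o+d*s[0],p+e*s[1]
    return (x+y)/2,np.linalg.norm(x-y)
def proj(n,P):
    K,R,t=cam(n); q=K@(R@np.array(P,float)+t); return q[:2]/q[2]
E
python3 - <<'E'
from h import *
ims=[vision.snapshot(n) for n in("scene","side")]
for n,i in zip(("scene","side"),ims):
    cv2.imwrite(f"pics/{n}0.png",cv2.resize(i[:,:,::-1],(768,576),interpolation=cv2.INTER_CUBIC)); np.save(f"pics/{n}0.npy",i)
    K,R,t=cam(n); print(n,-R.T@t,R[2],K[0,0])
print(manip.sense())
E
```

```text
scene [0.2446137  0.47694457 1.03252895] [ 0.28901669 -0.40185609 -0.86889645] 346.62121352574087
side [ 0.5447412  -0.54017617  0.85324133] [ 0.02159602  0.61098708 -0.79134595] 366.9691882782518
{'t': 0.1, 'q': array([-1.52648995e+00,  5.28365717e-01,  1.43377175e+00, -1.29018453e-05,
        1.18138846e+00, -1.78499156e-01]), 'qd': array([-6.17909586e-05, -3.20008152e-03, -1.39478944e-03,  5.45725382e-04,
        8.77696142e-05,  8.80318300e-04]), 'tau': array([-2.37401773e-04, -4.43306565e+01, -1.78586555e+01, -1.33188169e-04,
        3.88093817e-03, -4.65079836e-06]), 'tcp_pos': array([ 0.13810119, -0.60889711,  0.23043684]), 'tool_rot': array([ 9.93800390e-01,  1.11174868e-01,  5.88569098e-05, -9.64860205e-04]), 'force': array([ 0.61410465, -0.14867711, -0.32449711]), 'ft_torque': array([0.00572054, 0.01977471, 0.00683535]), 'gripper_force': 0.0, 'finger_gap': 0.999123605800938}
```

View pics/scene0.png

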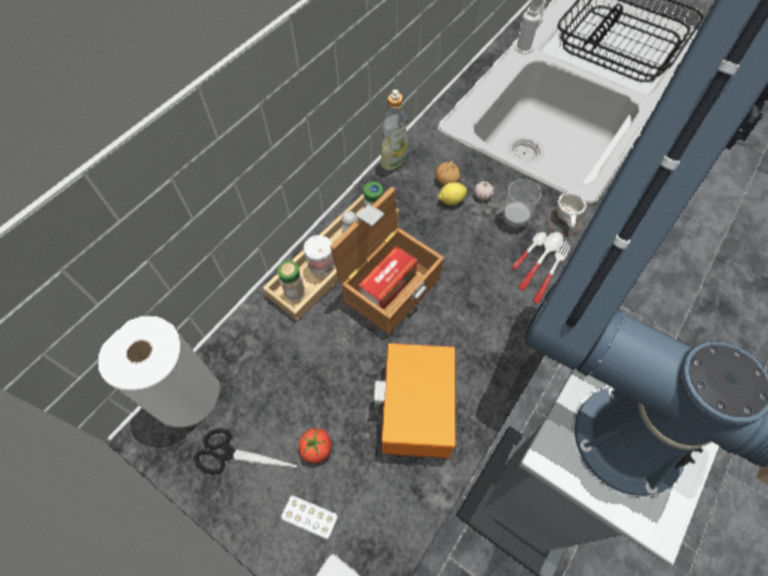

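View pics/side0.png

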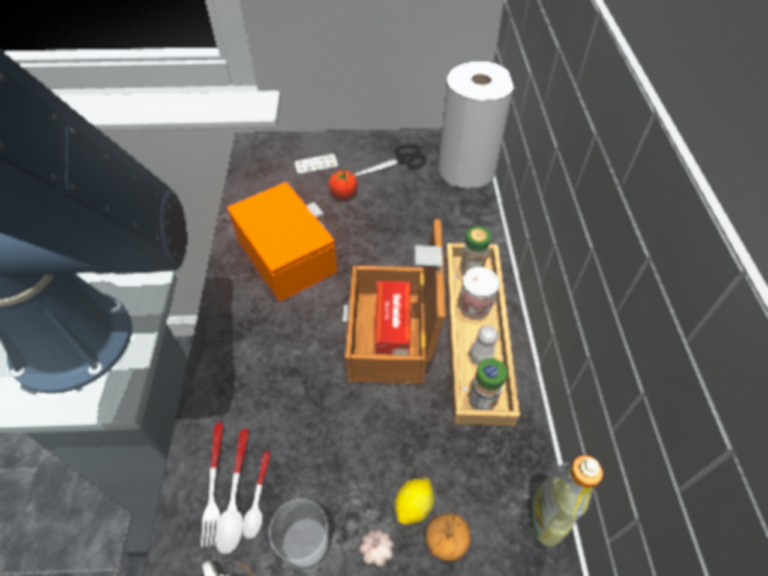

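The wooden candidates are the open-lidded box (scene 395,265; side 388,325) and the orange shut box (scene 420,400; side 283,240). There is also the low tray (scene 320,255; side 483,330). I choose the open-lidded wooden one and check it in a crop.

```bash
python3 - <<'E'
import numpy as np,cv2
a=np.load("pics/scene0.npy")[115:225,172:302,::-1];b=np.load("pics/side0.npy")[140:290,225:355,::-1]
a=cv2.resize(a,None,fx=3,fy=3,interpolation=cv2.INTER_CUBIC);b=cv2.resize(b,None,fx=3,fy=3,interpolation=cv2.INTER_CUBIC)
o=np.zeros((450,780,3),np.uint8);o[:330,:390]=a;o[:450,390:]=b;cv2.imwrite("pics/crop1.png",o)
E
```

```text
(no output)
```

View pics/crop1.png

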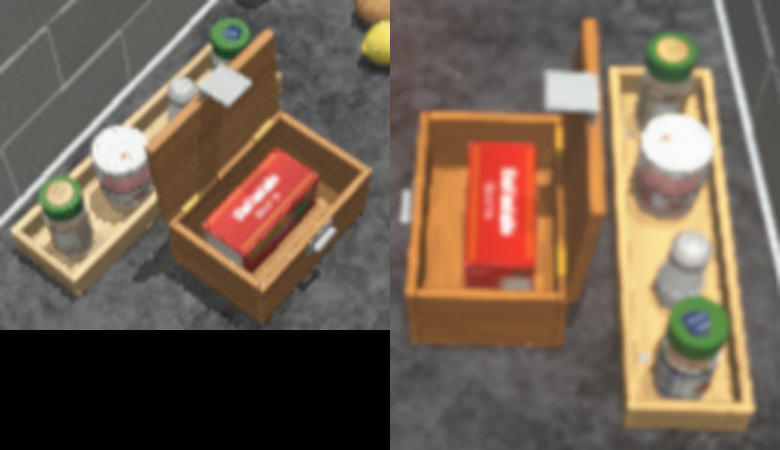

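```bash
python3 - <<'E'
from h import *
np.set_printoptions(precision=4,suppress=True)
S=lambda x,y:(x/3+172,y/3+115)
D=lambda x,y:((x-390)/3+225,y/3+140)
for n,a,b in [("FL",(266,291),(422,113)),("FR",(371,172),(409,296)),("BR",(281,117),(565,296)),("BL",(172,226),(565,115)),("lidtopR",(272,32),(604,211)),("lidtopL",(150,150),(592,20)),
 ("tongueR",(252,84),(545,111)),("tongueL",(226,106),(545,71)),("trayFL",(77,283),(610,68))]:
    print(n,*tri("scene",S(*a),"side",D(*b)))
print("FRbot",onz("side",D(412,342),0),"BRbot",onz("side",D(562,346),0),"FLbot",onz("scene",S(264,322),0))
print("trayFR40",onz("side",D(626,408),.04),"bot",onz("side",D(628,428),0),"trayFL40",onz("side",D(610,68),.04),"FLbot",onz("scene",S(77,293),0))
E
```

```text
FL [0.5093 0.0871 0.083 ] 0.006078745112705728
FR [ 0.4992 -0.0986  0.0799] 0.004979466958616463
BR [ 0.6227 -0.103   0.0792] 0.007770205727720996
BL [0.6365 0.0811 0.0811] 0.009469708852202285
lidtopR [ 0.6417 -0.1083  0.2068] 0.008947508321774891
lidtopL [0.6523 0.0786 0.2065] 0.006159118290698378
tongueR [ 0.6076 -0.03    0.226 ] 0.002251190446014743
tongueL [0.6107 0.0073 0.2284] 0.0007452545270683035
trayFL [0.6933 0.1768 0.0354] 0.005748611490009187
FRbot [ 0.5    -0.0972  0.    ] BRbot [ 0.6284 -0.1053  0.    ] FLbot [0.5093 0.0844 0.    ]
trayFR40 [ 0.6705 -0.1812  0.04  ] bot [ 0.6764 -0.1808  0.    ] trayFL40 [0.6953 0.1743 0.04  ] FLbot [0.698  0.1754 0.    ]
```

The crop shows the wooden box with its lid open and the tongue at the top of the lid (crop 225,85; right 572,92), and red tea carton inside. It is about 50 mm in front of the tray, with both at yaw of about -0.057. I'll start moving with the jaw closed.

Call:
drive_tool:
  deltas:
    - [[36, -15, -9, 0.056], [72, -30, -18, 0.112], [108, -45, -27, 0.168], [144, -60, -36, 0.224], [180, -75, -45, 0.28]]
  jaw: 0

```text
t: 0.52
tcp_pos: [0.2981, -0.4951, 0.2762]
tool_rot: [1.0, -0.03, -0.0, -0.001]
force: [0.9, -0.0, 1.0]
finger_gap: 0.294
gripper_force: 0.0
```

Call:
drive_tool:
  deltas:
    - [[24, -33, -5, 0], [48, -66, -10, 0], [72, -99, -15, 0], [96, -132, -20, 0], [120, -165, -25, 0]]

```text
t: 0.93
tcp_pos: [0.4271, -0.3367, 0.3012]
tool_rot: [1.0, -0.029, -0.0, -0.0]
force: [0.0, -0.0, -0.2]
finger_gap: 0.002
gripper_force: 0.0
```

Call:
drive_tool:
  deltas:
    - [[24, -33, -3, 0], [48, -66, -6, 0], [72, -99, -9, 0], [96, -132, -12, 0], [120, -165, -15, 0]]

```text
t: 1.35
tcp_pos: [0.5563, -0.1789, 0.3161]
tool_rot: [1.0, -0.029, -0.0, -0.0]
force: [0.7, 0.0, 0.9]
finger_gap: -0.003
gripper_force: 0.0
```

Call:
drive_tool:
  deltas:
    - [[24, -33, 0, 0], [48, -66, 0, 0], [72, -99, 0, 0], [96, -132, 0, 0], [120, -160, 0, 0]]

```text
t: 1.77
tcp_pos: [0.6851, -0.0252, 0.3157]
tool_rot: [1.0, -0.028, -0.001, -0.0]
force: [0.6, -1.0, 0.3]
finger_gap: -0.001
gripper_force: 0.0
```

Call:
drive_tool:
  deltas:
    - [[8, -5, 20, 0], [10, -10, 50, 0], [10, -12, 80, 0], [10, -12, 110, 0], [10, -12, 130, 0]]

```text
t: 2.18
tcp_pos: [0.6932, -0.0157, 0.1822]
tool_rot: [1.0, -0.028, -0.003, -0.0]
force: [-0.1, -0.3, -1.1]
finger_gap: -0.003
gripper_force: 0.0
```

```bash
python3 - <<'E'
from h import *
a=vision.snapshot("scene")[90:225,150:300];b=vision.snapshot("side")[80:290,200:380]
o=np.zeros((525,780,3),np.uint8);o[:297,:330]=cv2.resize(a,(330,297));b=cv2.resize(b,(450,525),interpolation=2);o[:,330:]=b
cv2.imwrite("pics/c2.png",o[:,:,::-1]);s=manip.sense();print(s["tcp_pos"],s["force"])
E
```

```text
[ 0.69161173 -0.01581352  0.18075827] [-0.39935934  1.05959389  0.45218123]
```

View pics/c2.png

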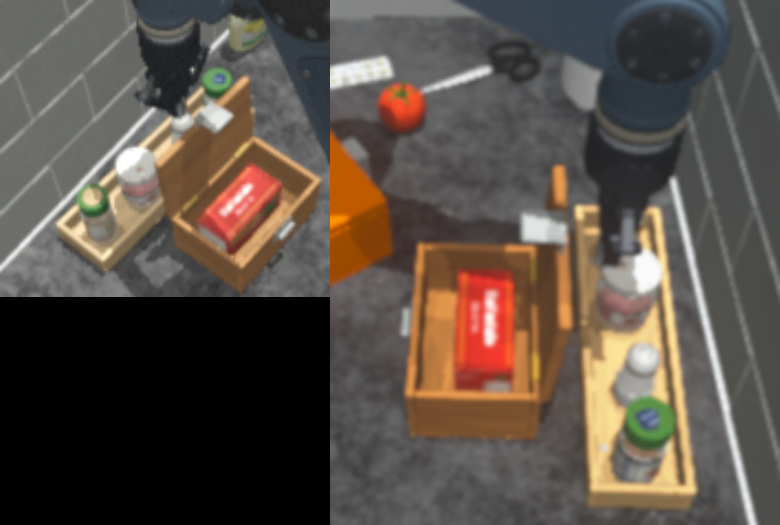

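The side view shows the fingers behind the lid (625,245), clear of it (565,240) and above the jars. I'll sweep forward along the arc.

Call:
drive_tool:
  deltas:
    - [[-12, 0, 0, 0], [-24, 0, -1, 0], [-36, 0, -2, 0], [-48, 0, -2, 0], [-60, 0, -2, 0]]

```text
t: 2.7
tcp_pos: [0.6372, -0.0135, 0.191]
tool_rot: [1.0, -0.029, 0.003, 0.0]
force: [1.3, 0.3, -0.1]
finger_gap: -0.001
gripper_force: 0.8
```

Call:
drive_tool:
  deltas:
    - [[-9, 0, 0, 0], [-18, 0, 1, 0], [-27, 0, 3, 0], [-36, 0, 7, 0], [-44, 0, 11, 0]]

```text
t: 3.12
tcp_pos: [0.5915, -0.0108, 0.1783]
tool_rot: [1.0, -0.029, 0.001, 0.0]
force: [-0.2, 0.7, 1.3]
finger_gap: -0.004
gripper_force: 0.6
```

Call:
drive_tool:
  deltas:
    - [[-9, 0, 5, 0], [-17, 0, 10, 0], [-24, 0, 17, 0], [-30, 0, 24, 0], [-36, 0, 31, 0]]

```text
t: 3.53
tcp_pos: [0.5547, -0.0085, 0.1459]
tool_rot: [1.0, -0.029, -0.0, -0.0]
force: [-0.6, -0.1, 0.6]
finger_gap: -0.002
gripper_force: 0.4
```

Call:
drive_tool:
  deltas:
    - [[-3, 0, 5, 0], [-7, 0, 11, 0], [-10, 0, 17, 0], [-13, 0, 23, 0], [-16, 0, 28, 0]]

```text
t: 3.95
tcp_pos: [0.5395, -0.0077, 0.1176]
tool_rot: [1.0, -0.029, 0.0, 0.0]
force: [0.3, 0.1, 0.4]
finger_gap: 0.001
gripper_force: 0.3
```

```bash
python3 - <<'E'
from h import *
a=vision.snapshot("scene")[90:225,150:300];b=vision.snapshot("side")[80:290,200:380]
o=np.zeros((525,780,3),np.uint8);o[:297,:330]=cv2.resize(a,(330,297));b=cv2.resize(b,(450,525),interpolation=2);o[:,330:]=b
cv2.imwrite("pics/c3.png",o[:,:,::-1]);s=manip.sense();print(s["tcp_pos"],s["force"])
E
```

```text
[ 0.53830012 -0.00746064  0.11721288] [ 0.32392498 -0.55026379 -0.98923708]
```

View pics/c3.png

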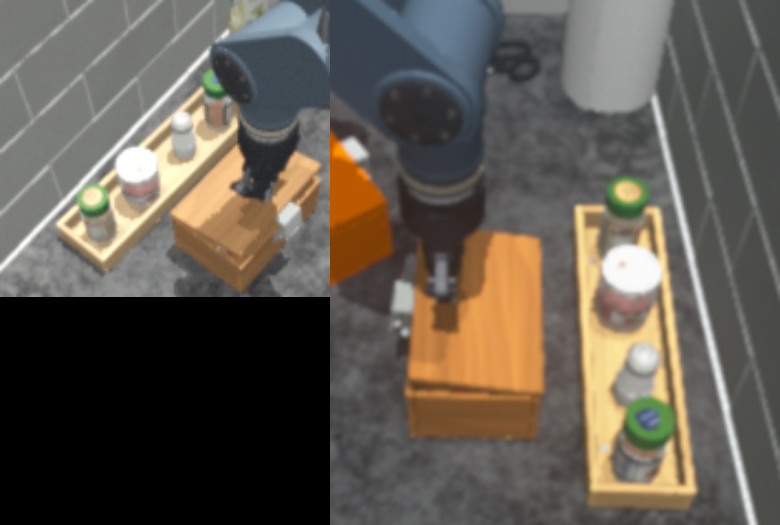

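The lid is nearly down and the box hasn't shifted. I'll move to the front edge and press.

Call:
drive_tool:
  deltas:
    - [[-7, 0, -4, 0], [-20, 1, -4, 0], [-21, 1, 0, 0], [-21, 1, 4, 0], [-21, 1, 7, 0]]

```text
t: 4.47
tcp_pos: [0.5188, -0.0075, 0.1113]
tool_rot: [1.0, -0.029, 0.0, 0.0]
force: [-0.8, 1.1, 1.4]
finger_gap: -0.002
gripper_force: 0.3
```

Call:
drive_tool:
  deltas:
    - [[0, 0, 2, 0], [0, 0, 4, 0], [0, 0, 6, 0], [0, 0, 7, 0], [0, 0, 8, 0]]

```text
t: 4.88
tcp_pos: [0.518, -0.0074, 0.1039]
tool_rot: [1.0, -0.028, -0.001, 0.0]
force: [-2.9, -0.6, 5.7]
finger_gap: -0.0
gripper_force: 3.3
```

Call:
drive_tool:
  deltas:
    - [[0, 0, 1, 0], [0, 0, 2, 0], [0, 0, 3, 0], [0, 0, 4, 0], [0, 0, 5, 0]]

```text
t: 5.3
tcp_pos: [0.5192, -0.0076, 0.0988]
tool_rot: [1.0, -0.029, 0.001, 0.0]
force: [-1.9, 0.1, 15.9]
finger_gap: -0.001
gripper_force: 7.4
```

Call:
drive_tool:
  deltas:
    - [[0, 0, 0.5, 0], [0, 0, 1, 0], [0, 0, 1, 0]]

```text
t: 5.55
tcp_pos: [0.5191, -0.0076, 0.0988]
tool_rot: [1.0, -0.029, 0.001, 0.0]
force: [-3.3, 0.4, 13.4]
finger_gap: -0.0
gripper_force: 6.6
```

Call:
drive_tool:
  deltas:
    - [[0, 0, -3, 0], [0, 0, -10, 0], [0, 0, -30, 0], [-40, 0, -45, 0], [-80, 0, -50, 0]]
  jaw: 60

```text
t: 5.97
tcp_pos: [0.4422, -0.004, 0.149]
tool_rot: [1.0, -0.028, 0.004, 0.001]
force: [-1.3, -0.4, -0.3]
finger_gap: 0.696
gripper_force: 0.0
```

```bash
python3 - <<'E'
from h import *
a=vision.snapshot("scene");b=vision.snapshot("side");np.save("pics/a.npy",a);np.save("pics/b.npy",b)
a=a[115:225,172:302];b=b[140:290,225:355]
o=np.zeros((450,780,3),np.uint8);o[:330,:390]=cv2.resize(a,(390,330),interpolation=2);o[:,390:]=cv2.resize(b,(390,450),interpolation=2)
cv2.imwrite("pics/c4.png",o[:,:,::-1]);s=manip.sense();print(s["tcp_pos"],s["force"])
E
```

```text
[ 4.28613233e-01 -3.23674054e-04  1.46908346e-01] [-0.30641377  0.16809739 -0.56633952]
```

View pics/c4.png

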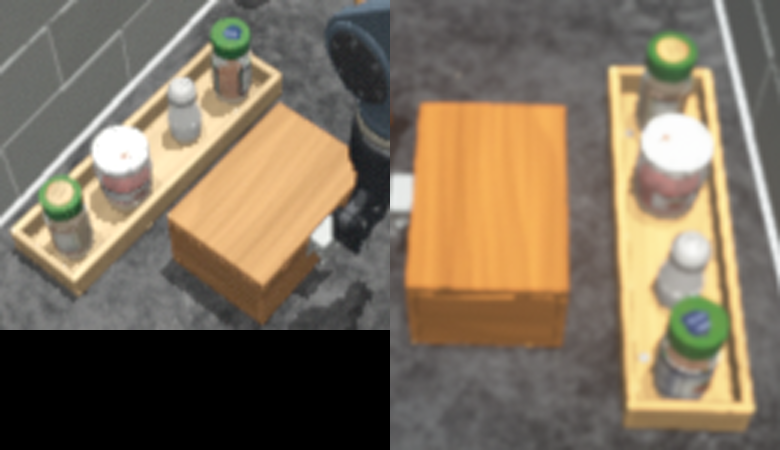

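Both views show the lid down on the box (side corners 408,290 and 568,291). I'll check its shutness numerically.

```bash
python3 - <<'E'
from h import *
np.set_printoptions(precision=4,suppress=True)
for n,f in(("side",lambda p:((p-[225,140])*3+[390,0])),("scene",lambda p:(p-[172,115])*3)):
  for k,P in dict(FR=(.4995,-.0975),FL=(.509,.0868),BR=(.6285,-.105),BL=(.6385,.081)).items():
    print(n,k,*[f(proj(n,P+(z,))) for z in(.099,.111)])
D=lambda x,y:((x-390)/3+225,y/3+140)
for k,p in dict(FR=(408,290),FL=(420,103),BR=(568,292),BL=(566,105)).items(): print(k,onz("side",D(*p),.099))
E
```

```text
side FR [405.1129 283.5971] [404.2684 275.7512]
side FL [417.6643 103.003 ] [417.041   94.3013]
side BR [569.4464 287.1168] [570.4253 279.2935]
side BL [563.4641 104.2946] [564.2693  95.5989]
scene FR [369.7676 162.0779] [370.8633 155.8463]
scene FL [263.7749 282.6988] [263.8773 277.2537]
scene BR [274.9886 101.3158] [275.1831  94.7503]
scene BL [165.3239 214.366 ] [164.4664 208.4589]
FR [ 0.5018 -0.1033  0.099 ]
FL [0.5111 0.0867 0.099 ]
BR [ 0.627  -0.1093  0.099 ]
BL [0.6407 0.0801 0.099 ]
```

The corners fit the shut height of 0.099, not ajar, so the catch has snapped. Next I go down in front with the fingers straddling the tongue.

Call:
drive_tool:
  deltas:
    - [[0, 3, 25, 0], [0, 6, 50, 0], [0, 7, 75, 0], [0, 7, 100, 0], [0, 7, 111, 0]]
  jaw: 70

```text
t: 6.48
tcp_pos: [0.4376, -0.0099, 0.034]
tool_rot: [1.0, -0.029, -0.001, -0.0]
force: [0.7, -0.3, 0.6]
finger_gap: 0.82
gripper_force: 0.0
```

Call:
drive_tool:
  deltas:
    - [[10, 0, 0, 0], [20, 0, 0, 0], [30, 0, 0, 0], [38, 0, 0, 0], [45, 0, 0, 0]]

```text
t: 6.9
tcp_pos: [0.4842, -0.0126, 0.0362]
tool_rot: [1.0, -0.029, 0.0, 0.0]
force: [0.1, 1.0, 0.1]
finger_gap: 0.817
gripper_force: 0.0
```

```bash
python3 - <<'E'
from h import *
a=vision.snapshot("scene");b=vision.snapshot("side")
a=a[115:265,172:302];b=b[140:290,205:335]
o=np.zeros((450,780,3),np.uint8);o[:,:390]=cv2.resize(a,(390,450),interpolation=2);o[:,390:]=cv2.resize(b,(390,450),interpolation=2)
cv2.imwrite("pics/c5.png",o[:,:,::-1]);s=manip.sense();print(s["tcp_pos"],s["force"],s["ft_torque"])
E
```

```text
[ 0.48495927 -0.01277661  0.03642331] [-0.30390064  0.17525858  0.07215287] [-0.02931237 -0.00373922  0.01069401]
```

View pics/c5.png

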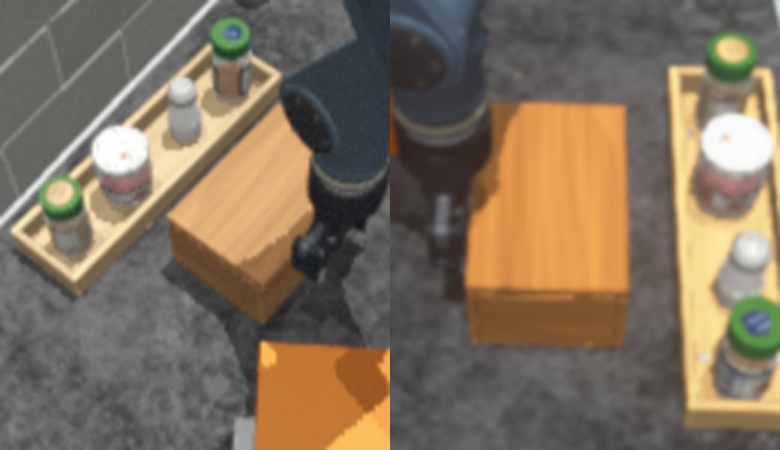

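The fingers are in front of the box on either side of the tongue, with no contact yet. Pushing.

Call:
drive_tool:
  deltas:
    - [[4, 0, 0, 0], [8, 0, 0, 0], [12, 0, 0, 0], [16, 0, 0, 0], [20, 0, 0, 0]]

```text
t: 7.42
tcp_pos: [0.4976, -0.0123, 0.0358]
tool_rot: [1.0, -0.028, -0.006, -0.001]
force: [-10.0, 1.0, 5.0]
finger_gap: 0.816
gripper_force: 0.0
```

Call:
drive_tool:
  deltas:
    - [[4, 0, 0, 0], [8, 0, 0, 0], [12, 0, 0, 0], [16, 0, 0, 0], [20, 0, 0, 0]]

```text
t: 7.83
tcp_pos: [0.5177, -0.0134, 0.0357]
tool_rot: [1.0, -0.028, -0.006, -0.001]
force: [-8.5, 1.3, 3.6]
finger_gap: 0.82
gripper_force: 0.0
```

```bash
cat > look.py <<'E'
from h import *
import sys
a=vision.snapshot("scene");b=vision.snapshot("side")
a=a[115:225,172:302];b=b[140:290,245:375]
o=np.zeros((450,780,3),np.uint8);o[:330,:390]=cv2.resize(a,(390,330),interpolation=2);o[:,390:]=cv2.resize(b,(390,450),interpolation=2)
cv2.imwrite(sys.argv[1],o[:,:,::-1]);s=manip.sense();print(s["tcp_pos"],s["force"],s["ft_torque"])
E
python3 look.py pics/c6.png
```

```text
[ 0.51937406 -0.01372526  0.03577637] [-4.34040279  1.27707726  0.31309348] [0.12911954 0.51594971 0.09591891]
```

View pics/c6.png

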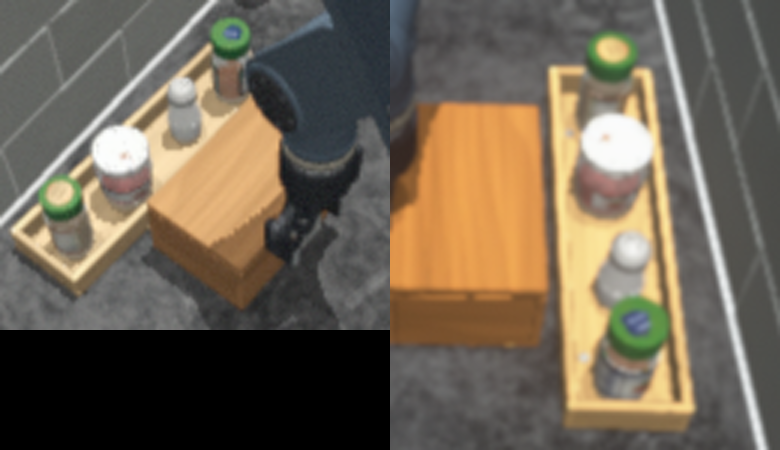

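The box is sliding straight, with its rear edge (side 542,345) about 20–25 mm from the tray. Continuing.

Call:
drive_tool:
  deltas:
    - [[4, 0, 0, 0], [8, 0, 0, 0], [12, 0, 0, 0], [15, 0, 0, 0], [18, 0, 0, 0]]

```text
t: 8.35
tcp_pos: [0.536, -0.0146, 0.0356]
tool_rot: [1.0, -0.028, -0.005, -0.001]
force: [-6.6, -0.3, 3.3]
finger_gap: 0.821
gripper_force: 0.0
```

Call:
drive_tool:
  deltas:
    - [[1, 0, 0, 0], [2, 0, 0, 0], [3, 0, 0, 0], [4, 0, 0, 0], [5, 0, 0, 0]]

```text
t: 8.77
tcp_pos: [0.5358, -0.0138, 0.0351]
tool_rot: [1.0, -0.029, -0.011, -0.002]
force: [-16.2, -0.1, 7.9]
finger_gap: 0.821
gripper_force: 0.0
```

Resistance has risen, probably from the tray. I'll look.

```bash
python3 look.py pics/c7.png
```

```text
[ 0.53582371 -0.0138131   0.03510649] [-15.34843091   0.50968829   6.65740707] [-0.10891236  1.62238996 -0.40114381]
```

View pics/c7.png

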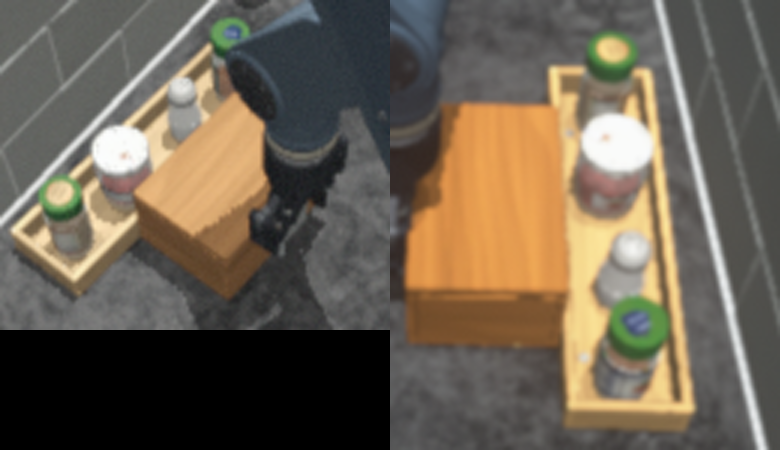

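```bash
python3 - <<'E'
from h import *
np.set_printoptions(precision=4,suppress=True)
D=lambda x,y:((x-390)/3+245,y/3+140)
S=lambda x,y:(x/3+172,y/3+115)
q=lambda P,s=(.6755,-.181),e=(.697,.176):(np.cross(np.subtract(e,s),np.subtract(P[:2],s))/np.hypot(*np.subtract(e,s)))
for n,P in dict(BR=onz("side",D(568,292),.099),BL=onz("side",D(557,105),.099),BRb=onz("side",D(562,346),0),BLs=onz("scene",S(136,190),.099),FLs=onz("scene",S(231,267),.099),tR=onz("side",D(565,408),.04),tL=onz("side",D(550,68),.04),tLs=onz("scene",S(77,283),.04)).items(): print(n,P,"behind line by",-q(P))
E
```

```text
BR [ 0.674  -0.1109  0.099 ] behind line by -0.005749461213707699
BL [0.686  0.0786 0.099 ] behind line by -0.005153006055392065
BRb [ 0.6797 -0.1071  0.    ] behind line by -0.0002287902443520422
BLs [0.6821 0.0753 0.099 ] behind line by -0.00880948536916972
FLs [0.5463 0.0915 0.099 ] behind line by -0.1453527221481552
tR [ 0.6698 -0.1811  0.04  ] behind line by -0.005728220209047108
tL [0.6953 0.1743 0.04  ] behind line by -0.001632346287212725
tLs [0.6882 0.1779 0.04  ] behind line by -0.008924428806439538<stdin>:5: DeprecationWarning: Arrays of 2-dimensional vectors are deprecated. Use arrays of 3-dimensional vectors instead. (deprecated in NumPy 2.0)
```

Both rear corners look within about 2 mm of the tray. The moment (-0.4 N m) says the right corner bears more, so I'll turn slightly to seat the left.

Call:
drive_tool:
  deltas:
    - [[0, 0, 0, 0.01], [0, 0, 0, 0.02], [0, 0, 0, 0.03], [0, 0, 0, 0.03]]

```text
t: 9.2
tcp_pos: [0.5353, -0.0133, 0.0349]
tool_rot: [0.999, -0.041, -0.011, -0.002]
force: [-15.0, 3.7, 5.6]
finger_gap: 0.825
gripper_force: 0.0
```

```bash
python3 -c "
from h import *
s=manip.sense();print(s['tcp_pos'],s['tool_rot'],s['force'],s['ft_torque'])"
```

```text
[ 0.53530864 -0.01328064  0.03491901] [ 0.99910061 -0.04088436 -0.01113722 -0.00154921] [-15.01368795   3.66483886   5.55568468] [0.64569663 1.5914705  0.91644071]
```

The moment reversed to +0.9 N m without the box giving, so it's seated on both sides. Backing away.

Call:
drive_tool:
  deltas:
    - [[-4, 0, 0, -0.01], [-10, 0, 0, -0.02], [-25, 0, 0, -0.03], [-45, 0, 0, -0.03], [-70, 0, 0, -0.03]]

```text
t: 9.62
tcp_pos: [0.4782, -0.0106, 0.0367]
tool_rot: [1.0, -0.029, 0.003, 0.001]
force: [-0.3, -0.8, -0.4]
finger_gap: 0.822
gripper_force: 0.0
```

Call:
drive_tool:
  deltas:
    - [[-20, 0, -10, 0], [-30, 0, -45, 0], [-30, 0, -80, 0], [-30, 0, -115, 0], [-30, 0, -115, 0]]

```text
t: 10.03
tcp_pos: [0.4504, -0.0093, 0.1568]
tool_rot: [1.0, -0.029, 0.007, 0.002]
force: [1.0, 0.1, 0.3]
finger_gap: 0.821
gripper_force: 0.0
```

```bash
python3 look.py pics/c8.png
```

```text
[ 0.44784987 -0.00869026  0.15290431] [ 0.0385963  -0.50118331  0.23608036] [ 0.03674187 -0.0149832   0.00820152]
```

View pics/c8.png

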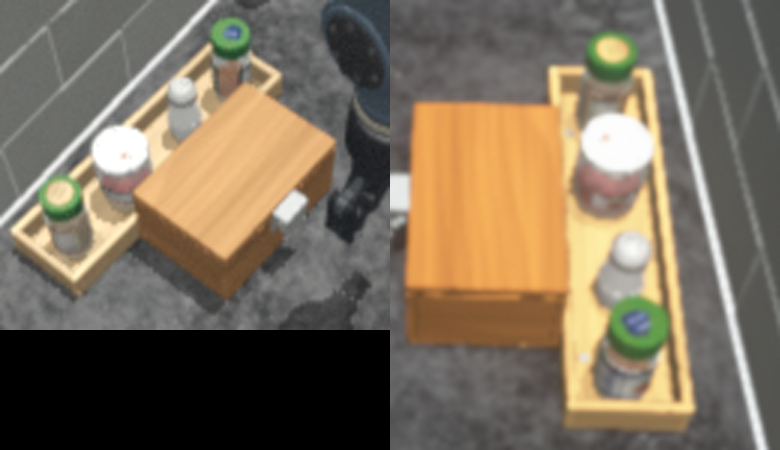

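The picture shows the box shut and flush against the tray (rear edge at side 562,200), with the gripper clear. Handing in.

```bash
python3 -c "
from station import manip
print(manip.sign_off())"
```

```text
the job is handed in; nothing more can be done
None
```

I lowered the lid and pressed it shut, slid the box back flush against the tray front, and handed the job in; the verdict wasn't returned, so success rests on my own image and force checks.

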